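Pack the second roller arm and shut the kit case

ROBOT

A 7-joint arm with a two-finger parallel gripper is mounted at the origin on the work surface. World frame = base frame: x ahead of the robot, y to its left, z up, the work surface at z = 0. Lengths are in m, angles in degrees, forces in N, time in s.
With the tool pointing down it reaches from about 0.4 to 0.75 m from the base axis. Payload 19.5 kg.
Tool frame: the origin (TCP) lies at the very end of the fingers, on their centre line; the grasp point (between the pads) lies 19 mm behind it; z points along the fingers, y is the direction in which the jaws open and shut (so a half turn about z gives the same grasp; the last joint's range is limited). The gripper opens to 85 mm and grips with 20 to 120 N. Pads are 22 mm wide; open, the fingers measure 114 mm over their backs; the gripper's body (76 mm by 85 mm) begins 54 mm behind the grasp point. The pads swing forward as they close: fully open they stand 13 mm farther back than shut.
Start: joints at [-69.082, 40.479, -1.581, 85.061, 1.261, 54.483, -4.326], TCP at [0.227, 0.528, 0.231] pointing down, gripper open.
Joint ranges: [-155.06, 155.06], [-18.47, 123.98], [-90, 86.84], [0, 140.48], [-83.41, 263.41], [0, 116], [-161.91, 161.91]. Speed limits (degrees/s): [108.29, 108.29, 147.25, 147.25, 172.46, 172.46, 172.46].

INTERFACE

Orientations are given as [roll, pitch, yaw] about the fixed x, y, z axes, in that order (R = Rz(yaw) Ry(pitch) Rx(roll)).
In Python, from bench import arm gives the robot as it stands.
- The arm moves only by the tool drive_tool, never from a script. Its argument "motion" is a list of rows, each an object with "travel": the shift along the tool's x, y, z in cm, a list of three; "spin": the turn about the tool's z in rad; "grip": the opening, from 0 (shut) to 1 (fully open). In form: [{"travel": [tx, ty, tz], "spin": spin, "grip": grip}, ...]. A call has 1 to 5 rows; each row shifts and turns the commanded pose from where the row before left it, along the tool's axes as they then stand; what a row does not reach is not made up. A row lasts 1/8 s, in which the tool goes at most 62.5 mm and 10.7 degrees, less where a joint would pass 70% of its speed; a pose out of reach is approached as far as the arm can. A call is refused whole if a number of a shift passes 6.25 or a number of a turn 0.188, either way. A call with a gripper value outside its range is refused whole. The fingers move at their own pace and stop on an object; the grip force is fixed at half the most. Time passes only in rows, so rows that do not move let the fingers close. It gives the time, the measured TCP pose, the force and the opening at its end, in the units of the state.
- arm.get_state(): the state, without advancing time (a new reading comes with each control period).
- arm.read_camera(name): name is "scene" or "top" or "wrist"; returns the picture (384x512x3 uint8, red, green, blue); there is no depth.
- arm.camera_model(name): a dict with "camera_matrix" (3x3 intrinsics, pixels), "xyz" and "attitude" of the camera in the world. Camera axes: x right, y up, looking along -z (the intrinsics and any distortion apply to the point x, -y, -z); pixel columns grow to the right and rows downward; lengths in m; the calibration is good to about 2 mm. The wrist camera is an equidistant fisheye: a pixel r from the principal point sees the ray r / f radians off the axis. A picture is of the moment at which its call begins: read the wrist's pose just before it. camera_model takes no time and is no camera call; for the wrist camera it gives the pose at the moment of the call.
- arm.finish_job(): hands the job in, once; it reports no verdict.
Trained networks look in the newest picture that a camera, given by its name, has taken for a name from the list of things; names that differ only in an ending like _2 or _b are one class to them, and where a whole thing is asked for, a point or a joint stands for the part that bears it (a point fixed in the world has none). Each returns a list of dicts, best first, with "confidence" (0 to 1); they miss things now and then, are a little off and sometimes report something else, mostly with a low value. They report only what shows in the picture. A call takes as long as a camera call. They do not tell look-alikes from the thing itself.
- arm.recognise(camera, query): "position" ([column, row] in pixels, amid what is visible of it).
- arm.cut_out(camera, query): "region" (384x512 bool, what is visible of it) and "position" ([column, row] in pixels, amid what is visible of it).
- arm.landmark_of(camera, query): "position" ([column, row] in pixels: a listed point, or the origin of a listed thing).
The state is a dict: "time": time; "joint_pos": joint angles; "joint_vel": joint speeds; "tau": joint torques, N m; "tool_pos": TCP position; "tcp_rot": TCP orientation; "wrist_force": force on the tool from outside, world axes, zero at the start; "torque": the same for the moment, N m; "opening": opening from 0.0 (shut) to 1.0 (fully open).
Only numpy, scipy, OpenCV 4.12 (cv2) and the standard library are available. Lean on these libraries where they do the work, as an engineer would, in place of code of your own. Each camera call takes 0.05 s, during which the arm holds its last target. There are 200 camera calls.

TASK

Pack the loose roller arm into the empty lane of the grey kit case: with the lid still standing open, press it down past the lane's spring clips until it lies flat on the lane's floor, below the rim. Then swing the lid fully shut. Press by feel, never with brute force (a push of 25 N is plenty), and leave the arm already packed, the housing, the cam wheel and the pivot pin where they are.

Things in the scene. Friction and masses are not known exactly. Their poses are not given: they have to be found in the camera images.
- roller_arm_mid (a point): Loose roller arm on the worktop, 0.22 kg: steel bar 160 x 38 x 10 mm (last 12 mm of each end 26 mm wide), in its middle a square hub 24 x 24 mm rising 16 mm above the bar, and 67 mm from the middle towards +x a black roller 24 mm across, 10 mm high, on the bar. Point at the middle, 13 mm above the bar's underside; x along the bar, z up. Grip the hub across the bar (along y). Either end may lead.
- roller_arm_p1 (a point): Point on the top face of the loose arm's bar (10 mm above its underside), 34 mm from its middle towards the roller, between hub and roller: a good place to press. Same axes as the arm.
- roller_arm_p2 (a point): The same on the other side of the hub: on the bar's top face, 34 mm from the middle, away from the roller.
- packed_arm_mid (a point): The other roller arm, the same shape, already lying in the lane next to the lid's hinge. Point at its middle, 13 mm above its bar's underside. Leave it there.
- case: Grey kit case, fixed to the bench, 126 (x) x 196 (y) x 38 mm high, walls and floor 8 mm. Origin: centre of its underside; z up; lid hinge on the +x rim. A partition 14 mm wide along y makes two lanes, each 48 mm wide, 180 mm long (along y), 30 mm deep. The empty lane is centred at x = -31 mm; the other arm lies in the lane at x = +31 mm.
- lane (a point): Centre of the empty lane, on its floor, 8 mm above the worktop; axes as the case. An arm laid in it along y rests on four spring clips, its underside about 18 mm above this floor, hub and roller proud of the rim. Pressed home, its bar lies on the floor under the clips, bar top 10 mm above the floor and hub top 4 mm below the rim.
- clips_a (a point): Midway between the clip pair at y = -52 mm of the case, at the clips' tips, 14.5 mm above the lane's floor. Two smooth steel leaf springs, 16 mm wide, one on each long side, slope inwards and down at 45 degrees to tips 32 mm apart; they yield sideways. Pressing with some 12 to 22 N on the bar's flat beside the hub takes it past them; friction varies.
- clips_b (a point): The same for the clip pair at y = +52 mm. The bar may go down evenly, or one end or one long edge may slip past its clips first and leave the bar hanging slanted, still proud: then press again, on the part that stands high, until it is level on the floor.
- lid (a joint): Lid angle: 0 fully shut, up to 1.9 rad; starts open beyond upright. A plate 126 mm (from the hinge) x 196 mm x 8 mm; on its outer face a knob, 35 mm high, 30 mm from the free edge, half-way along. Stiff hinge: it stays where it is left and is pushed over with 2 to 5 N near its free edge. Anything proud of the rim stops it.
- lid_hinge (a point): On the lid's hinge axis, half-way along the +x rim of the case, 38.5 mm above the worktop, at the level of the lid's underside. The hinge axis runs along the case's y.
- housing: Grey cast-iron latch housing, block 80 x 110 x 52 mm, origin at the centre of its underside. Bystander.
- cam_wheel: Black nylon cam wheel lying flat, 64 mm across, 22 mm high, origin at the centre of its underside. Bystander.
- pivot_pin: Steel pivot pin standing on its 26 mm head, 60 mm high, origin at the centre of its underside. Bystander.
Mind the look-alikes: they are no part of the job. Leave any orange or purple look-alike of the part that bears roller_arm_mid alone.

How it is judged (in metres and radians):
On the way:
1. the arm lies flat on the floor of the empty lane, under the clips, while the lid still stands open (more than 0.8 rad) (z of roller_arm_mid in the frame of case between 0.018 and 0.0235 m and horizontal distance between roller_arm_mid and lane below 0.02 m and angle between roller_arm_mid's own z axis and vertical below 0.04 rad and value of joint lid above 0.8 rad), for 0.2 s.
At the end, for the whole second after the job is handed in: The arm lies in its lane on the floor (middle within 2.5 mm of its home height, within 20 mm of the lane's centre, tilted less than 0.04 rad), the other arm still lies down in its lane, and the lid is shut to less than 0.04 rad (z of roller_arm_mid in the frame of case between 0.018 and 0.0235 m and horizontal distance between roller_arm_mid and lane below 0.02 m and angle between roller_arm_mid's own z axis and vertical below 0.04 rad and value of joint lid below 0.04 rad and z of packed_arm_mid in the frame of case below 0.0235 m); the robot touches nothing.
It fails at once if the other arm is moved more than 15 mm (distance of packed_arm_mid from where it was at the start of the episode above 0.015 m).
It fails at once if the housing is moved more than 15 mm (distance of housing from where it was at the start of the episode above 0.015 m).
It fails at once if the cam wheel is moved more than 15 mm (distance of cam_wheel from where it was at the start of the episode above 0.015 m).
It fails at once if the pivot pin is moved more than 15 mm (distance of pivot_pin from where it was at the start of the episode above 0.015 m).
It fails at once if the case, its clips or its lid are loaded with more than 120 N in all (sum of all contacts, wedged clips included) (contact force between anything else and case above 120 N).
It also fails if it takes over 59 s, if anything falls off the work surface, if the arm or the gripper's body presses on something with over 40 N, if the wrist force passes 120 N, or if a joint passes its speed limit or range.

## Working session

There is one attempt and no reset: what is moved stays moved. The work goes in short steps, Python scripts to look and compute and a tool call to move; the robot and the scene stay as the last step left them, time stands still between calls to the robot, and variables do not carry over. Pictures are saved under pics/ and viewed, about 8 in all and at most 12, crops included, and the job is handed in when it is done.

Besides the shell and the picture viewer there is one more tool, called in YAML: its name, and indented under it one key for each argument. drive_tool: Moves the arm, as the interface text tells. Its arguments: {"type":"object","properties":{"motion":{"type":"array","items":{"type":"object","properties":{"travel":{"type":"array","items":{"type":"number"}},"spin":{"type":"number"},"grip":{"type":"number"}}}}},"required":["motion"]}

```bash
ls; mkdir -p pics; cat > h.py <<'E'
from bench import arm
import numpy as np, cv2
from scipy.spatial.transform import Rotation as R
def cam(n):
    m=arm.camera_model(n); return m
def rot(a): return R.from_euler('xyz',a,degrees=True).as_matrix()
def ray(n,p,m=None):
    m=m or cam(n); K=np.array(m['camera_matrix']); x=(p[0]-K[0,2])/K[0,0]; y=(p[1]-K[1,2])/K[1,1]
    if n=='wrist':
        r=np.hypot(x,y); s=np.sin(r)/r if r>1e-9 else 1; d=np.array([x*s,-y*s,-np.cos(r)])
    else: d=np.array([x,-y,-1.])
    A=np.array(m['attitude']); A=rot(A) if A.ndim==1 else A
    return np.array(m['xyz']),A@d
def atz(n,p,z,m=None):
    o,d=ray(n,p,m); return o+d*(z-o[2])/d[2]
def save(n,f,s=1.0,crop=None):
    im=arm.read_camera(n)
    out=im if crop is None else im[crop[1]:crop[3],crop[0]:crop[2]]
    out=cv2.resize(out,None,fx=s,fy=s,interpolation=cv2.INTER_CUBIC)
    cv2.imwrite('pics/'+f,out[:,:,::-1]); return im
E
python3 - <<'E'
from h import *
print(arm.get_state()); print(cam('scene'),cam('top'))
a=save('top','t0.png'); b=save('scene','s0.png')
cv2.imwrite('pics/both.png',np.hstack([a,b])[:,:,::-1])
for c in ['top','scene']:
  for q,z in [('roller_arm_mid',.013),('roller_arm_p1',.01),('roller_arm_p2',.01),('packed_arm_mid',.021),('case',0),('lane',.008),('lid_hinge',.0385),('clips_a',.0225),('housing',0),('cam_wheel',0),('pivot_pin',0)]:
    for r in arm.landmark_of(c,q)[:4]: print(c,q,round(r['confidence'],2),np.round(r['position']),np.round(atz(c,r['position'],z),3))
E
```

```text
pics
{'time': 0.0, 'joint_pos': array([-69.07971658,  40.51181977,  -1.58340805,  85.08396991,
         1.26100449,  54.48290084,  -4.3236925 ]), 'joint_vel': array([-0.07584932, -0.05853518, -0.03300451,  0.20202615, -0.0437444 ,
       -0.03413346, -0.04419525]), 'tau': array([-1.35546929e-04, -8.83214521e+01,  1.23452000e+00, -2.36162835e+01,
        1.69258635e-02,  6.65520929e-03,  3.59150363e-06]), 'tool_pos': array([0.22741692, 0.52782965, 0.23085017]), 'tcp_rot': array([-1.79938674e+02,  1.68668702e-03,  1.56693728e+02]), 'wrist_force': array([-0.07982513, -0.15833699, -0.12360678]), 'torque': array([-0.02036185,  0.00255105, -0.02851433]), 'opening': 1.0028183373594017}
{'camera_matrix': array([[379.9896125 ,   0.        , 252.28690974],
       [  0.        , 379.9896125 , 190.49720172],
       [  0.        ,   0.        ,   1.        ]]), 'xyz': array([1.19339965, 0.02846206, 0.72162324]), 'attitude': array([46.62717155, -0.51351397, 88.50317836])} {'camera_matrix': array([[400.25547932,   0.        , 250.869715  ],
       [  0.        , 400.25547932, 188.19122295],
       
[... 1910 characters left out ...]
roller_arm_p2 0.92 [344. 146.] [0.244 0.345 0.01 ]
scene roller_arm_p2 0.78 [385. 198.] [0.477 0.41  0.01 ]
scene roller_arm_p2 0.76 [282. 303.] [0.782 0.106 0.01 ]
scene packed_arm_mid 0.65 [210. 216.] [ 0.544 -0.054  0.021]
scene case 0.82 [223. 225.] [ 0.554 -0.022  0.   ]
scene case 0.67 [339. 227.] [ 0.569  0.269 -0.   ]
scene lane 0.76 [238. 219.] [0.544 0.017 0.008]
scene lid_hinge 0.86 [198. 211.] [ 0.543 -0.083  0.038]
scene clips_a 0.81 [229. 235.] [ 0.607 -0.006  0.022]
scene clips_a 0.78 [240. 202.] [0.496 0.02  0.022]
scene clips_a 0.66 [222. 224.] [ 0.572 -0.022  0.022]
scene housing 0.79 [ 81. 254.] [ 0.639 -0.351  0.   ]
scene cam_wheel 0.91 [109. 186.] [ 0.406 -0.345  0.   ]
```

```bash
python3 - <<'E'
import cv2,numpy as np
a=cv2.imread('pics/t0.png');b=cv2.imread('pics/s0.png')
cv2.imwrite('pics/t0z.png',cv2.resize(a[80:300,90:420],None,fx=2.4,fy=2.4,interpolation=2))
E
```

```text
(no output)
```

View pics/t0z.png

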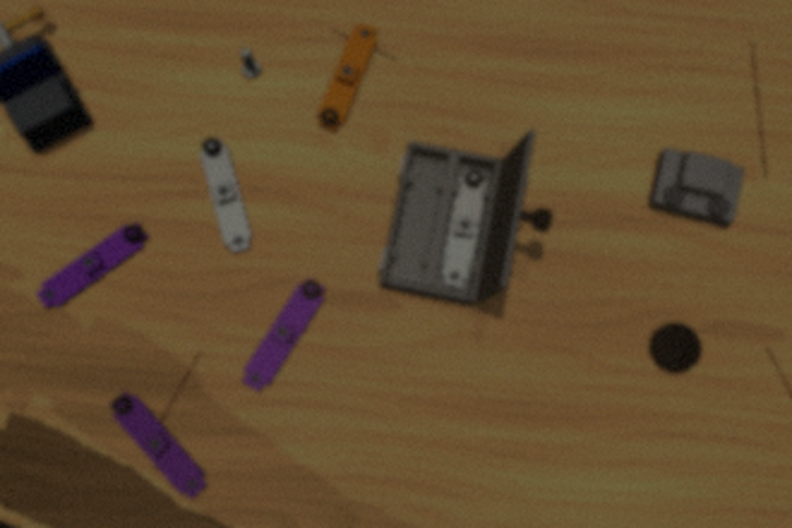

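View pics/s0.png

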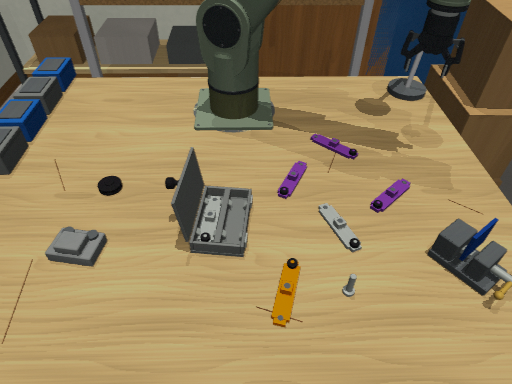

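Candidates in the top picture: steel-coloured arm at (184,160), purple ones at (128,190), (208,218) and (156,266), orange one at (235,110). Only the steel one is neither orange nor purple and matches "steel bar with black roller". The case is at (272,172), with the hinge facing world -y and the knob behind the open lid. I'll go above the steel arm and confirm it with the wrist camera.

```bash
cat >> h.py <<'E'
def plan(t,yaw=None):
    s=arm.get_state(); y=s['tcp_rot'][2]; A=rot(s['tcp_rot'])
    d=A.T@(np.array(t)-s['tool_pos'])*100
    dy=0 if yaw is None else (yaw-y+180)%360-180
    print('TCP',np.round(s['tool_pos'],4),'rot',np.round(s['tcp_rot'],2),'F',np.round(s['wrist_force'],1),'op',round(s['opening'],3),'t',round(s['time'],2))
    print('shift cm (before spin)',np.round(d,2),'spin',round(-np.radians(dy),3))
    # after spin
    B=R.from_euler('z',dy,degrees=True).as_matrix()@A
    print('shift cm after spin',np.round(B.T@(np.array(t)-s['tool_pos'])*100,2))
E
python3 - <<'E'
from h import *
a=atz('top',(178,141),.01);b=atz('top',(189,181),.01);d=a-b
print(a,b,np.linalg.norm(d),np.degrees(np.arctan2(d[1],d[0])))
plan([.566,.268,.20],np.degrees(np.arctan2(d[1],d[0]))+180)
E
```

```text
[0.62808469 0.29569227 0.01      ] [0.49875551 0.24507432 0.01      ] 0.13888201470605807 21.374801584499508
TCP [0.2275 0.5281 0.2313] rot [-179.99   -0.    156.69] F [-0.4  0.3  0.1] op 1.003 t 1.2
shift cm (before spin) [-41.38 -10.49   3.13] spin -0.78
shift cm after spin [-22.04 -36.55   3.13]
```

drive_tool:
  motion:
    - {"travel": [-5.9, -1.5, 0.4], "spin": 0, "grip": 1}
    - {"travel": [-5.9, -1.5, 0.4], "spin": 0, "grip": 1}
    - {"travel": [-5.9, -1.5, 0.4], "spin": 0, "grip": 1}
    - {"travel": [-5.9, -1.5, 0.4], "spin": 0, "grip": 1}
    - {"travel": [-5.9, -1.5, 0.4], "spin": 0, "grip": 1}

```text
time: 1.82
tool_pos: [0.4702, 0.3411, 0.2113]
tcp_rot: [180.0, 0.0, 156.7]
wrist_force: [0.2, 1.8, 0.7]
opening: 1.002
```

drive_tool:
  motion:
    - {"travel": [-5.9, -1.5, 0.4], "spin": 0, "grip": 1}
    - {"travel": [-5.9, -1.5, 0.4], "spin": 0, "grip": 1}
    - {"travel": [0, 0, 0], "spin": -0.18, "grip": 1}
    - {"travel": [0, 0, 0], "spin": -0.18, "grip": 1}
    - {"travel": [0, 0, 0], "spin": -0.18, "grip": 1}

```text
time: 2.45
tool_pos: [0.5653, 0.2681, 0.2032]
tcp_rot: [-180.0, -0.0, -172.0]
wrist_force: [0.4, 0.5, -0.3]
opening: 0.997
```

drive_tool:
  motion:
    - {"travel": [0, 0, 0], "spin": -0.18, "grip": 1}
    - {"travel": [0, 0, 0], "spin": -0.06, "grip": 1}
    - {"travel": [0, 0, 0], "spin": 0, "grip": 1}

```text
time: 2.82
tool_pos: [0.5653, 0.2681, 0.2032]
tcp_rot: [180.0, -0.0, -158.7]
wrist_force: [0.4, -0.1, -0.3]
opening: 0.999
```

```bash
python3 - <<'E'
from h import *
plan([.566,.268,.20])
m=cam('wrist');print(m)
save('wrist','w1.png',1.5)
for q,z in [('roller_arm_mid',.013),('roller_arm_p1',.01),('roller_arm_p2',.01)]:
    for r in arm.landmark_of('wrist',q)[:4]: print(q,round(r['confidence'],2),np.round(r['position']),np.round(atz('wrist',r['position'],z,m),4))
E
```

```text
TCP [0.5653 0.2681 0.2032] rot [ 1.8000e+02 -1.0000e-02 -1.5866e+02] F [ 0.4 -0.1 -0.3] op 0.999 t 2.83
shift cm (before spin) [-0.06 -0.03  0.32] spin -0.0
shift cm after spin [-0.06 -0.03  0.32]
{'camera_matrix': array([[297.31863964,   0.        , 257.34934798],
       [  0.        , 297.31863964, 196.38991846],
       [  0.        ,   0.        ,   1.        ]]), 'xyz': array([0.49868944, 0.24172177, 0.34650628]), 'attitude': array([-1.64754756e+01, -6.13777665e-02,  1.11381116e+02])}
roller_arm_mid 0.95 [413. 141.] [0.454  0.4304 0.013 ]
roller_arm_mid 0.73 [110. 259.] [0.7505 0.1201 0.013 ]
roller_arm_mid 0.66 [256. 172.] [0.5642 0.2658 0.013 ]
roller_arm_p1 0.9 [254. 203.] [0.6003 0.278  0.01  ]
roller_arm_p1 0.9 [120. 242.] [0.7189 0.13   0.01  ]
roller_arm_p1 0.82 [213.  22.] [0.4192 0.1571 0.01  ]
roller_arm_p1 0.79 [390. 149.] [0.4762 0.407  0.01  ]
roller_arm_p2 0.9 [254. 203.] [0.6003 0.278  0.01  ]
roller_arm_p2 0.9 [120. 242.] [0.7189 0.13   0.01  ]
roller_arm_p2 0.82 [213.  22.] [0.4192 0.1571 0.01  ]
roller_arm_p2 0.79 [390. 149.] [0.4762 0.407  0.01  ]
```

View pics/w1.png

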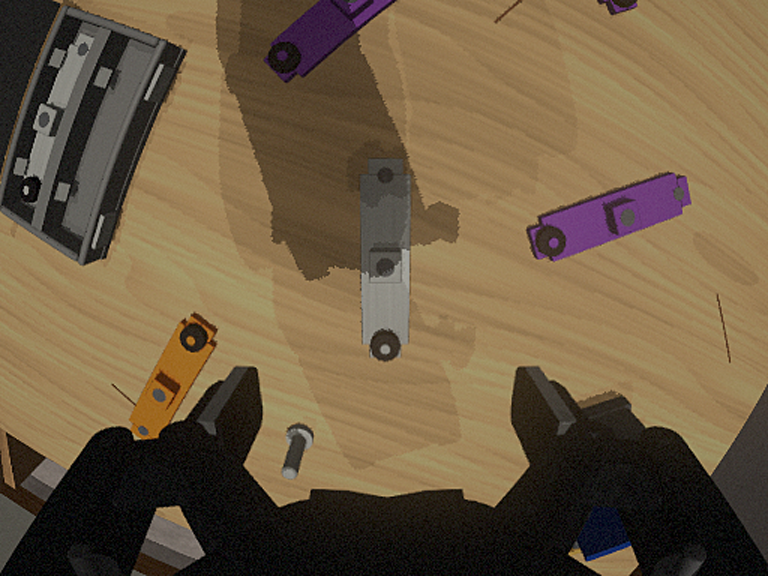

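The wrist view shows the steel arm at (256,176) of the raw picture, aligned with the tool; its roller is at (257,230), and the coloured look-alikes are well away. Descending to grip the hub.

drive_tool:
  motion:
    - {"travel": [0, -0.2, 5], "spin": 0, "grip": 1}
    - {"travel": [0, 0, 5], "spin": 0, "grip": 0.8}
    - {"travel": [0, 0, 5], "spin": 0, "grip": 0.7}
    - {"travel": [0, 0, 3], "spin": 0, "grip": 0.6}
    - {"travel": [0, 0, 0.8], "spin": 0, "grip": 0.6}

```text
time: 3.65
tool_pos: [0.5653, 0.2661, 0.0138]
tcp_rot: [-180.0, -0.1, -158.6]
wrist_force: [0.4, -0.3, 1.1]
opening: 0.599
```

drive_tool:
  motion:
    - {"travel": [0, 0, 0.2], "spin": 0, "grip": 0.5}
    - {"travel": [0, 0, 0], "spin": 0, "grip": 0}
    - {"travel": [0, 0, 0], "spin": 0, "grip": 0}
    - {"travel": [0, 0, 0], "spin": 0, "grip": 0}
    - {"travel": [0, 0, 0], "spin": 0, "grip": 0}

```text
time: 4.28
tool_pos: [0.5666, 0.2666, 0.0148]
tcp_rot: [180.0, 0.1, -158.6]
wrist_force: [-1.7, -0.5, 5.8]
opening: 0.262
```

drive_tool:
  motion:
    - {"travel": [0, 0, 0], "spin": 0, "grip": 0}
    - {"travel": [0, 0, -1], "spin": 0, "grip": 0}
    - {"travel": [0, 0, -3], "spin": 0, "grip": 0}
    - {"travel": [0, 0, -4], "spin": 0, "grip": 0}
    - {"travel": [0, 0, -4], "spin": 0, "grip": 0}

```text
time: 4.9
tool_pos: [0.5659, 0.2663, 0.1356]
tcp_rot: [180.0, 0.0, -158.6]
wrist_force: [0.0, -0.4, -2.2]
opening: 0.26
```

```bash
python3 - <<'E'
from h import *
plan([.549,.11,.20],176.6)
E
```

```text
TCP [0.5659 0.2663 0.1356] rot [ 1.8000e+02  4.0000e-02 -1.5862e+02] F [ 0.  -0.4 -2.2] op 0.26 t 4.9
shift cm (before spin) [  7.27 -13.94  -6.44] spin 0.433
shift cm after spin [  0.76 -15.7   -6.44]
```

drive_tool:
  motion:
    - {"travel": [0, 0, -2], "spin": 0.15, "grip": 0}
    - {"travel": [0, 0, -2], "spin": 0.15, "grip": 0}
    - {"travel": [0, 0, -2.4], "spin": 0.13, "grip": 0}
    - {"travel": [0.4, -5, 0], "spin": 0, "grip": 0}
    - {"travel": [0.4, -5, 0], "spin": 0, "grip": 0}

```text
time: 5.52
tool_pos: [0.5519, 0.1659, 0.1985]
tcp_rot: [180.0, 0.1, 176.8]
wrist_force: [1.5, -0.3, -1.2]
opening: 0.26
```

drive_tool:
  motion:
    - {"travel": [0, -5.7, 0], "spin": 0, "grip": 0}
    - {"travel": [0, 0, 0], "spin": 0, "grip": 0}

```text
time: 5.78
tool_pos: [0.5492, 0.1054, 0.1986]
tcp_rot: [-179.9, 0.1, 176.4]
wrist_force: [0.7, 1.8, -1.6]
opening: 0.259
```

```bash
python3 - <<'E'
from h import *
plan([.549,.011,.20],176.6)
m=cam('wrist')
save('wrist','w2.png',1.5)
for q,z in [('lane',.008),('clips_a',.0225),('case',0),('lid_hinge',.0385),('packed_arm_mid',.021)]:
    for r in arm.landmark_of('wrist',q)[:4]: print(q,round(r['confidence'],2),np.round(r['position']),np.round(atz('wrist',r['position'],z,m),4))
E
```

```text
TCP [0.5492 0.1054 0.1986] rot [-1.7989e+02  6.0000e-02  1.7642e+02] F [ 0.7  1.8 -1.6] op 0.259 t 5.78
shift cm (before spin) [-0.57 -9.43 -0.13] spin -0.003
shift cm after spin [-0.54 -9.43 -0.13]
lane 0.75 [176. 183.] [0.5538 0.0078 0.008 ]
clips_a 0.82 [170. 140.] [0.5015 0.0124 0.0225]
clips_a 0.77 [173. 225.] [0.6019 0.0011 0.0225]
case 0.86 [154. 176.] [ 0.5453 -0.022   0.    ]
case 0.15 [257. 250.] [0.6499 0.0991 0.    ]
lid_hinge 0.58 [ 91. 186.] [ 0.5432 -0.0911  0.0385]
packed_arm_mid 0.65 [124. 182.] [ 0.5455 -0.0537  0.021 ]
```

View pics/w2.png

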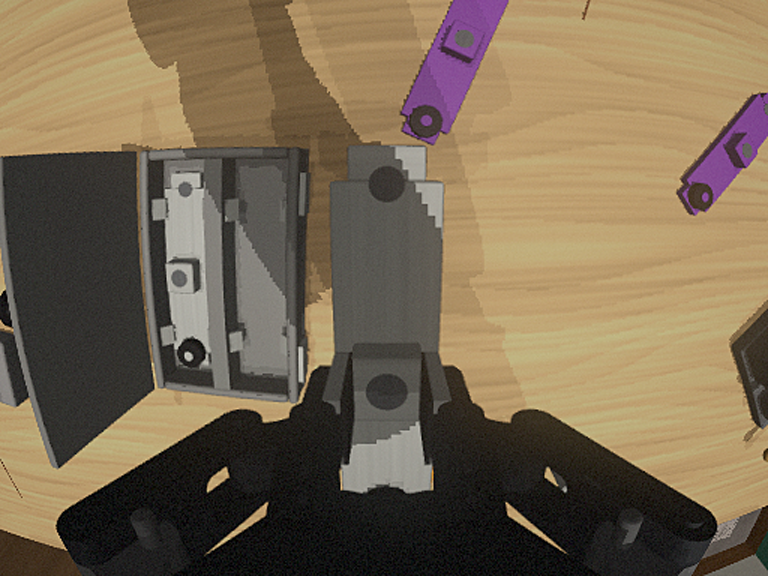

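The wrist view shows the arm held and level. The case is at left, with far-right rim corner about (205,99), near-right (199,267) and far-left (93,102) in raw pixels. The clips show as pairs. I'll refine the lane pose from the rim corners.

```bash
python3 - <<'E'
from h import *
m=cam('wrist')
P={k:atz('wrist',(u/1.5,v/1.5),.038,m) for k,(u,v) in dict(fr=(307,150),nr=(299,401),fl=(142,153),nl=(158,388)).items()}
for k,p in P.items(): print(k,np.round(p,4))
d=P['nr']-P['fr'];e=P['nl']-P['fl']
print('len',np.linalg.norm(d),np.degrees(np.arctan2(d[1],d[0])),np.linalg.norm(e),np.degrees(np.arctan2(e[1],e[0])),'w',np.linalg.norm(P['fr']-P['fl']),np.linalg.norm(P['nr']-P['nl']))
c=sum(P.values())/4; print('centre',c)
for h in(-5,-6,-7):
  a=np.radians(h+90) # lane offset 31mm toward -case x
  print(h, c[:2]+.031*np.array([np.cos(a),np.sin(a)]), (P['fr']+P['nr'])[:2]/2-.032*np.array([np.cos(a),np.sin(a)]))
for (u,v) in [(232,209),(236,343),(303,193),(300,360)]: print('clip',np.round(atz('wrist',(u/1.5,v/1.5),.028,m),4))
E
```

```text
fr [0.4625 0.0628 0.038 ]
nr [0.6504 0.0372 0.038 ]
fl [ 0.448  -0.0637  0.038 ]
nl [ 0.6387 -0.0871  0.038 ]
len 0.18971295385651882 -7.770265604818414 0.1921388246101222 -6.987634034638193 w 0.1273435659240299 0.12479573352282776
centre [ 0.54988321 -0.0126755   0.038     ]
-5 [0.55258504 0.01820654] [0.55366161 0.01813496]
-6 [0.55312359 0.01815468] [0.55310568 0.01818849]
-7 [0.55366116 0.01809344] [0.55255077 0.01825172]
clip [0.4988 0.0019 0.028 ]
clip [ 0.6031 -0.0101  0.028 ]
clip [0.4921 0.056  0.028 ]
clip [0.6193 0.0404 0.028 ]
```

```bash
python3 - <<'E'
from h import *
im=cv2.imread('pics/w2.png'); c=im[130:430,120:330]; cv2.imwrite('pics/w2c.png',cv2.resize(c,None,fx=2,fy=2,interpolation=2))
E
```

```text
(no output)
```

View pics/w2c.png

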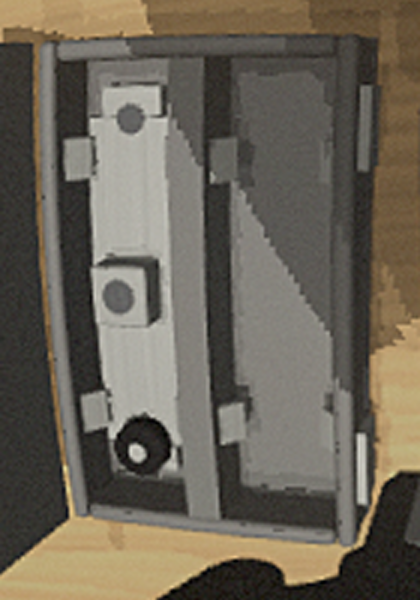

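```bash
python3 - <<'E'
from h import *
m=cam('wrist')
f=lambda u,v,z=.038: atz('wrist',((u/2+120)/1.5,(v/2+130)/1.5),z,m)
o=dict(fr=f(355,38),nr=f(355,543),fl=f(42,45),nl=f(78,517))
i=dict(fr=f(334,57),nr=f(338,537),fl=f(204,57),nl=f(220,518))
for P in(o,i):
  for k in P: print(k,np.round(P[k],4))
  d=P['nr']-P['fr'];e=P['nl']-P['fl'];print('len',np.linalg.norm(d),np.linalg.norm(e),'yaw',np.degrees(np.arctan2(d[1],d[0])),np.degrees(np.arctan2(e[1],e[0])),'w',np.linalg.norm(P['fr']-P['fl']),np.linalg.norm(P['nr']-P['nl']),'c',sum(P.values())/4)
c=(sum(o.values())/4)[:2]
a=np.radians(84);print('lane',c+.031*np.array([np.cos(a),np.sin(a)]))
# landmark top cam for yaw check; bar mid relative to tool
print(f(118,296,.034), 'packed hub top'); 
E
```

```text
fr [0.4612 0.0564 0.038 ]
nr [0.6509 0.0359 0.038 ]
fl [ 0.4474 -0.0645  0.038 ]
nl [ 0.6391 -0.0862  0.038 ]
len 0.19081233307672524 0.1929128348273302 yaw -6.151438530767359 -6.435495110064208 w 0.12166585434456074 0.12262843899938312 c [ 0.54964961 -0.01460933  0.038     ]
fr [0.467  0.0486 0.038 ]
nr [0.648  0.0294 0.038 ]
fl [0.4616 0.0015 0.038 ]
nl [ 0.6389 -0.0189  0.038 ]
len 0.1820488554952681 0.17847745577432192 yaw -6.061791757621871 -6.572228614507727 w 0.04741647845037308 0.049163873687277565 c [0.55386383 0.01513673 0.038     ]
lane [0.55288999 0.01622085]
[ 0.54613447 -0.04685897  0.034     ] packed hub top
```

```bash
python3 - <<'E'
from h import *
plan([.5535,.0135,.11],173.7)
E
```

```text
TCP [0.549  0.1111 0.1975] rot [1.7998e+02 1.0000e-02 1.7683e+02] F [-0.3  0.2 -2.6] op 0.262 t 6.08
shift cm (before spin) [-0.99 -9.73  8.74] spin 0.055
shift cm after spin [-1.52 -9.66  8.74]
```

drive_tool:
  motion:
    - {"travel": [-1.4, -5, 0], "spin": 0.06, "grip": 0}
    - {"travel": [0, -5.1, 0], "spin": 0, "grip": 0}
    - {"travel": [0, 0, 4.5], "spin": 0, "grip": 0}
    - {"travel": [0, 0, 4.2], "spin": 0, "grip": 0}
    - {"travel": [0, 0, 0], "spin": 0, "grip": 0}

```text
time: 6.7
tool_pos: [0.5531, 0.0093, 0.1086]
tcp_rot: [-180.0, -0.2, 173.4]
wrist_force: [-0.4, -0.7, -0.2]
opening: 0.263
```

drive_tool:
  motion:
    - {"travel": [0, 0, 0], "spin": 0, "grip": 0}
    - {"travel": [0, 0, 0], "spin": 0, "grip": 0}
    - {"travel": [0, 0, 0], "spin": 0, "grip": 0}

```text
time: 7.08
tool_pos: [0.5546, 0.0087, 0.1113]
tcp_rot: [180.0, 0.1, 173.3]
wrist_force: [0.0, 0.2, -1.6]
opening: 0.261
```

```bash
python3 - <<'E'
from h import *
plan([.5525,.009,.11],173.4)
m=cam('wrist'); save('wrist','w3.png',1.5); np.save('m3.npy',m,allow_pickle=True)
for q,z in [('lane',.008),('clips_a',.0225),('case',0),('lid_hinge',.0385),('roller_arm_mid',.11)]:
    for r in arm.landmark_of('wrist',q)[:3]: print(q,round(r['confidence'],2),np.round(r['position']),np.round(atz('wrist',r['position'],z,m),4))
E
```

```text
TCP [0.5546 0.0087 0.1113] rot [1.7999e+02 8.0000e-02 1.7331e+02] F [ 0.   0.2 -1.6] op 0.261 t 7.08
shift cm (before spin) [0.22 0.   0.13] spin -0.002
shift cm after spin [0.22 0.   0.13]
clips_a 0.29 [256. 297.] [ 0.6498 -0.0029  0.0225]
case 0.84 [221. 192.] [ 0.5502 -0.023   0.    ]
lid_hinge 0.87 [139. 205.] [ 0.5431 -0.0855  0.0385]
roller_arm_mid 0.62 [256. 249.] [0.5556 0.0082 0.11  ]
roller_arm_mid 0.57 [373. 344.] [0.6432 0.0808 0.11  ]
roller_arm_mid 0.46 [258. 187.] [0.5213 0.0129 0.11  ]
```

View pics/w3.png

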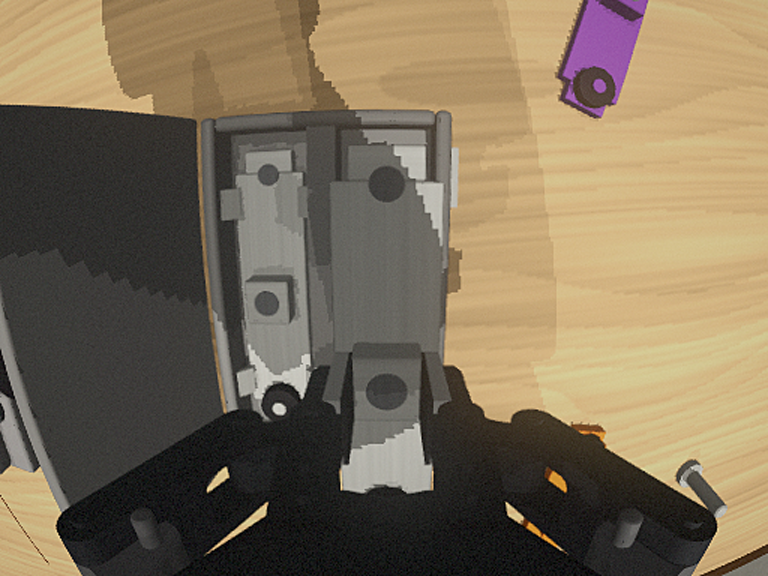

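The bar is centred over the lane: lane walls at columns 333 and 437 at the far end against bar axis 386, scaled picture. Lowering it onto the clips.

drive_tool:
  motion:
    - {"travel": [0.2, 0, 3], "spin": 0, "grip": 0}
    - {"travel": [0, 0, 2.5], "spin": 0, "grip": 0}
    - {"travel": [0, 0, 0.8], "spin": 0, "grip": 0}
    - {"travel": [0, 0, 0.4], "spin": 0, "grip": 0}
    - {"travel": [0, 0, 0], "spin": 0, "grip": 0}

```text
time: 8.0
tool_pos: [0.5525, 0.0089, 0.0438]
tcp_rot: [180.0, 0.0, 173.3]
wrist_force: [-0.0, -0.1, -2.0]
opening: 0.259
```

drive_tool:
  motion:
    - {"travel": [0, 0, 0.2], "spin": 0, "grip": 0}
    - {"travel": [0, 0, 0.1], "spin": 0, "grip": 0}
    - {"travel": [0, 0, 0], "spin": 0, "grip": 0}

```text
time: 8.38
tool_pos: [0.5525, 0.0087, 0.0405]
tcp_rot: [-180.0, 0.0, 173.3]
wrist_force: [0.1, -1.9, 1.3]
opening: 0.261
```

drive_tool:
  motion:
    - {"travel": [0, 0, 0], "spin": 0, "grip": 0.4}
    - {"travel": [0, 0, 0], "spin": 0, "grip": 0.5}
    - {"travel": [0, 0, -0.5], "spin": 0, "grip": 0.5}
    - {"travel": [0, 0, -3], "spin": 0, "grip": 0.5}
    - {"travel": [0, 0, -4], "spin": 0, "grip": 0.5}

```text
time: 9.0
tool_pos: [0.5519, 0.009, 0.1161]
tcp_rot: [-180.0, -0.1, 173.3]
wrist_force: [-0.0, -0.6, -0.9]
opening: 0.497
```

drive_tool:
  motion:
    - {"travel": [0, 0, -3], "spin": 0, "grip": 0}
    - {"travel": [3.4, 0, 0], "spin": 0, "grip": 0}
    - {"travel": [0, 0, 0], "spin": 0, "grip": 0}
    - {"travel": [0, 0, 0], "spin": 0, "grip": 0}

```text
time: 9.5
tool_pos: [0.519, 0.0129, 0.1456]
tcp_rot: [180.0, 0.0, 173.3]
wrist_force: [-0.2, -0.3, 0.8]
opening: 0.002
```

```bash
python3 - <<'E'
from h import *
plan([.5525,.009,.05],173.4)
m=cam('wrist'); save('wrist','w4.png',1.5)
for q,z in [('roller_arm_mid',.039),('roller_arm_p1',.036),('lane',.008)]:
    for r in arm.landmark_of('wrist',q)[:5]: print(q,round(r['confidence'],2),np.round(r['position']),np.round(atz('wrist',r['position'],z,m),4))
E
```

```text
TCP [0.519  0.0129 0.1456] rot [1.8000e+02 4.0000e-02 1.7331e+02] F [-0.2 -0.3  0.8] op 0.002 t 9.5
shift cm (before spin) [-3.37  0.01  9.56] spin -0.002
shift cm after spin [-3.37  0.    9.56]
roller_arm_mid 0.8 [256. 228.] [0.5514 0.0085 0.039 ]
roller_arm_mid 0.59 [401.  40.] [0.3908 0.1571 0.039 ]
roller_arm_p1 0.96 [407.  15.] [0.3651 0.1701 0.036 ]
roller_arm_p1 0.95 [391.  71.] [0.4203 0.1443 0.036 ]
roller_arm_p1 0.7 [259. 195.] [0.5209 0.0145 0.036 ]
roller_arm_p1 0.57 [369. 324.] [0.6908 0.1239 0.036 ]
lane 0.33 [227. 212.] [ 0.5434 -0.0204  0.008 ]
```

View pics/w4.png

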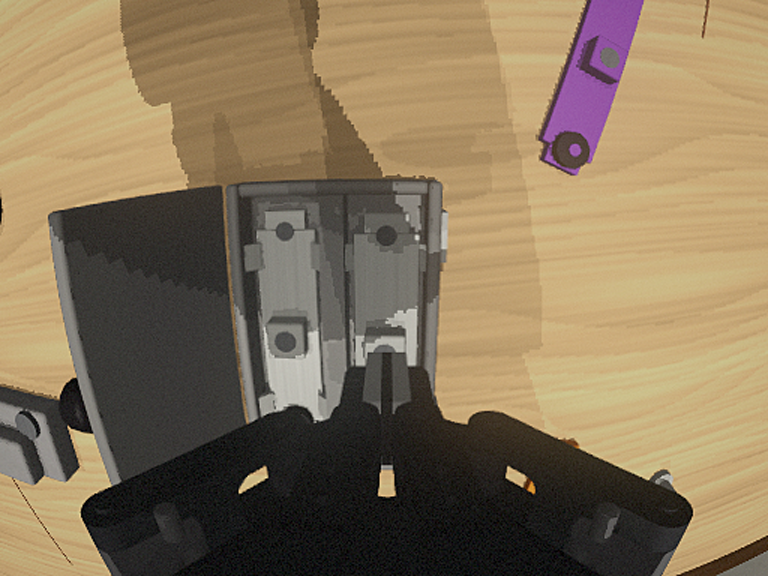

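Arm rests straight on the clips (bar axis column 386, between walls 347 and 432). Now pressing on p2 with shut fingers, feeling the force.

drive_tool:
  motion:
    - {"travel": [0, 0, 5], "spin": 0, "grip": 0}
    - {"travel": [0, 0, 4.5], "spin": 0, "grip": 0}
    - {"travel": [0, 0, 0.8], "spin": 0, "grip": 0}
    - {"travel": [0, 0, 0.2], "spin": 0, "grip": 0}
    - {"travel": [0, 0, 0.2], "spin": 0, "grip": 0}

```text
time: 10.32
tool_pos: [0.5193, 0.0128, 0.0396]
tcp_rot: [180.0, 0.1, 173.3]
wrist_force: [-0.1, -0.3, -0.1]
opening: -0.002
```

drive_tool:
  motion:
    - {"travel": [0, 0, 0.2], "spin": 0, "grip": 0}
    - {"travel": [0, 0, 0.1], "spin": 0, "grip": 0}

```text
time: 10.58
tool_pos: [0.5188, 0.0129, 0.0357]
tcp_rot: [180.0, 0.0, 173.3]
wrist_force: [-0.8, 1.1, -0.4]
opening: -0.002
```

drive_tool:
  motion:
    - {"travel": [0, 0, 0.15], "spin": 0, "grip": 0}
    - {"travel": [0, 0, 0.1], "spin": 0, "grip": 0}

```text
time: 10.82
tool_pos: [0.5188, 0.0128, 0.0335]
tcp_rot: [-180.0, 0.1, 173.3]
wrist_force: [-2.7, -0.0, 19.1]
opening: 0.002
```

drive_tool:
  motion:
    - {"travel": [0, 0, 0.15], "spin": 0, "grip": 0}
    - {"travel": [0, 0, 0], "spin": 0, "grip": 0}

```text
time: 11.08
tool_pos: [0.5188, 0.0127, 0.0316]
tcp_rot: [-180.0, 0.0, 173.3]
wrist_force: [-0.7, -1.2, 4.6]
opening: 0.002
```

drive_tool:
  motion:
    - {"travel": [0, 0, 0.2], "spin": 0, "grip": 0}
    - {"travel": [0, 0, 0.1], "spin": 0, "grip": 0}

```text
time: 11.32
tool_pos: [0.5192, 0.0125, 0.0289]
tcp_rot: [-180.0, 0.1, 173.3]
wrist_force: [-0.2, -3.0, 16.6]
opening: 0.0
```

drive_tool:
  motion:
    - {"travel": [0, 0, 0.2], "spin": 0, "grip": 0}
    - {"travel": [0, 0, 0.1], "spin": 0, "grip": 0}

```text
time: 11.58
tool_pos: [0.5188, 0.0127, 0.0257]
tcp_rot: [-180.0, 0.0, 173.3]
wrist_force: [-0.7, -0.0, -0.2]
opening: -0.0
```

drive_tool:
  motion:
    - {"travel": [0, 0, 0.2], "spin": 0, "grip": 0}
    - {"travel": [0, 0, 0.1], "spin": 0, "grip": 0}

```text
time: 11.82
tool_pos: [0.5184, 0.0129, 0.0221]
tcp_rot: [-180.0, -0.0, 173.3]
wrist_force: [-0.0, -0.9, 0.5]
opening: -0.003
```

drive_tool:
  motion:
    - {"travel": [0, 0, 0.15], "spin": 0, "grip": 0}
    - {"travel": [0, 0, 0.1], "spin": 0, "grip": 0}

```text
time: 12.08
tool_pos: [0.5184, 0.0129, 0.0197]
tcp_rot: [-180.0, -0.0, 173.3]
wrist_force: [0.2, 0.9, 0.3]
opening: -0.0
```

drive_tool:
  motion:
    - {"travel": [0, 0, 0.1], "spin": 0, "grip": 0}
    - {"travel": [0, 0, 0.05], "spin": 0, "grip": 0}

```text
time: 12.32
tool_pos: [0.5185, 0.0129, 0.0182]
tcp_rot: [-180.0, -0.0, 173.3]
wrist_force: [-0.4, -0.4, -0.0]
opening: 0.0
```

drive_tool:
  motion:
    - {"travel": [0, 0, -1], "spin": 0, "grip": 0}
    - {"travel": [0, 0, -4], "spin": 0, "grip": 0}
    - {"travel": [-4, 0, 0], "spin": 0, "grip": 0}
    - {"travel": [-2.8, 0, 0], "spin": 0, "grip": 0}
    - {"travel": [0, 0, 2.5], "spin": 0, "grip": 0}

```text
time: 12.95
tool_pos: [0.5883, 0.0045, 0.0448]
tcp_rot: [180.0, 0.2, 173.2]
wrist_force: [-0.2, -0.3, -1.1]
opening: 0.001
```

drive_tool:
  motion:
    - {"travel": [0, 0, 0.4], "spin": 0, "grip": 0}
    - {"travel": [0, 0, 0.15], "spin": 0, "grip": 0}

```text
time: 13.2
tool_pos: [0.586, 0.005, 0.0384]
tcp_rot: [-180.0, 0.0, 173.3]
wrist_force: [-0.0, -0.2, 0.6]
opening: 0.001
```

drive_tool:
  motion:
    - {"travel": [0, 0, 0.2], "spin": 0, "grip": 0}
    - {"travel": [0, 0, 0.15], "spin": 0, "grip": 0}

```text
time: 13.45
tool_pos: [0.5862, 0.005, 0.0347]
tcp_rot: [-180.0, 0.0, 173.3]
wrist_force: [-1.1, 0.1, -0.3]
opening: -0.002
```

drive_tool:
  motion:
    - {"travel": [0, 0, 0.2], "spin": 0, "grip": 0}
    - {"travel": [0, 0, 0.1], "spin": 0, "grip": 0}

```text
time: 13.7
tool_pos: [0.586, 0.005, 0.0312]
tcp_rot: [-180.0, -0.0, 173.3]
wrist_force: [-0.2, -0.1, -0.3]
opening: -0.001
```

drive_tool:
  motion:
    - {"travel": [0, 0, 0.15], "spin": 0, "grip": 0}
    - {"travel": [0, 0, 0.1], "spin": 0, "grip": 0}

```text
time: 13.95
tool_pos: [0.586, 0.005, 0.0287]
tcp_rot: [-180.0, -0.0, 173.3]
wrist_force: [-0.0, 0.3, -0.6]
opening: -0.001
```

drive_tool:
  motion:
    - {"travel": [0, 0, 0.15], "spin": 0, "grip": 0}
    - {"travel": [0, 0, 0.1], "spin": 0, "grip": 0}

```text
time: 14.2
tool_pos: [0.586, 0.0049, 0.0262]
tcp_rot: [-180.0, -0.0, 173.3]
wrist_force: [-0.3, 0.3, -0.1]
opening: 0.002
```

drive_tool:
  motion:
    - {"travel": [0, 0, 0.15], "spin": 0, "grip": 0}
    - {"travel": [0, 0, 0.1], "spin": 0, "grip": 0}

```text
time: 14.45
tool_pos: [0.586, 0.0049, 0.0237]
tcp_rot: [-180.0, -0.0, 173.3]
wrist_force: [0.4, -0.6, 0.3]
opening: -0.001
```

drive_tool:
  motion:
    - {"travel": [0, 0, 0.15], "spin": 0, "grip": 0}
    - {"travel": [0, 0, 0.1], "spin": 0, "grip": 0}

```text
time: 14.7
tool_pos: [0.586, 0.0049, 0.0212]
tcp_rot: [-180.0, -0.0, 173.3]
wrist_force: [0.6, 0.7, -0.5]
opening: -0.002
```

drive_tool:
  motion:
    - {"travel": [0, 0, 0.15], "spin": 0, "grip": 0}
    - {"travel": [0, 0, 0.1], "spin": 0, "grip": 0}
    - {"travel": [0, 0, 0.05], "spin": 0, "grip": 0}

```text
time: 15.08
tool_pos: [0.586, 0.0049, 0.0182]
tcp_rot: [-180.0, -0.0, 173.3]
wrist_force: [-0.5, 0.6, -0.5]
opening: 0.001
```

drive_tool:
  motion:
    - {"travel": [0, 0, -2], "spin": 0, "grip": 0}
    - {"travel": [0, 0, -5], "spin": 0, "grip": 0}
    - {"travel": [0, 0, -6], "spin": 0, "grip": 0}
    - {"travel": [5, 6, -2], "spin": 0, "grip": 0}
    - {"travel": [4, 6, 0], "spin": 0, "grip": 0}

```text
time: 15.7
tool_pos: [0.5242, 0.1122, 0.1665]
tcp_rot: [179.9, 0.2, 173.2]
wrist_force: [0.8, 1.8, -1.3]
opening: 0.002
```

drive_tool:
  motion:
    - {"travel": [0, 0, 0], "spin": 0, "grip": 0}
    - {"travel": [0, 0, 0], "spin": 0, "grip": 0}

```text
time: 15.95
tool_pos: [0.5249, 0.111, 0.1648]
tcp_rot: [-180.0, 0.1, 173.3]
wrist_force: [-0.2, -1.1, -0.3]
opening: 0.0
```

```bash
python3 - <<'E'
from h import *
plan([.5525,.009,.05],173.4)
m=cam('wrist'); a=save('wrist','w5.png',1); b=arm.read_camera('scene')
A=cv2.resize(a[40:340,60:330],None,fx=1.9,fy=1.9,interpolation=2);B=cv2.resize(b[140:265,165:265],None,fx=2.8,fy=4.56,interpolation=2)
cv2.imwrite('pics/c5.png',np.hstack([A,B[:570] if B.shape[0]>=570 else B])[:,:,::-1])
for q,z in [('roller_arm_mid',.021),('packed_arm_mid',.021),('lid_hinge',.0385)]:
    for r in arm.landmark_of('wrist',q)[:5]: print(q,round(r['confidence'],2),np.round(r['position']),np.round(atz('wrist',r['position'],z,m),4))
E
```

```text
TCP [0.5249 0.111  0.1648] rot [-1.7999e+02  7.0000e-02  1.7331e+02] F [-0.2 -1.1 -0.3] op 0.0 t 15.95
shift cm (before spin) [-3.92 -9.81 11.49] spin -0.002
shift cm after spin [-3.9  -9.81 11.49]
roller_arm_mid 0.96 [505. 103.] [0.4544 0.4275 0.021 ]
roller_arm_mid 0.77 [301.  41.] [0.3898 0.1692 0.021 ]
roller_arm_mid 0.65 [163. 220.] [0.553  0.0062 0.021 ]
packed_arm_mid 0.62 [111. 216.] [ 0.5422 -0.0558  0.021 ]
lid_hinge 0.8 [ 82. 224.] [ 0.5421 -0.0875  0.0385]
```

View pics/c5.png

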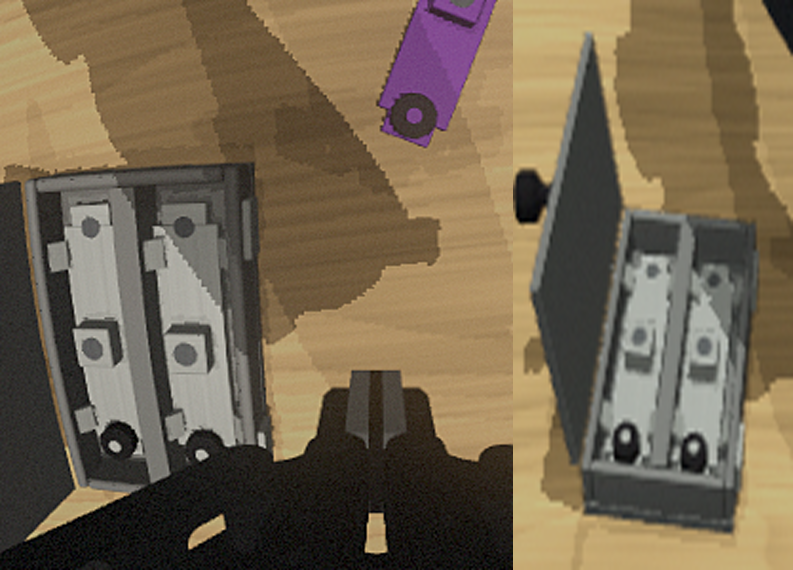

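Both arms lie alike and flat under their clips, with hubs below the rim, and the lid is still open. Next: the lid angle from the scene picture and the push path.

```bash
python3 - <<'E'
from h import *
m=cam('scene');K=m['camera_matrix'];A=rot(m['attitude'])
def proj(p):
    q=A.T@(np.array(p)-m['xyz']); return np.round([K[0,2]+K[0,0]*q[0]/-q[2],K[1,2]-K[1,1]*q[1]/-q[2]],0)
H=np.array([.543,-.086,.0385]);u=np.array([.9933,-.117,0]);n=np.array([.117,.9933,0]);z=np.array([0,0,1])
for th in (1.6,1.7,1.8,1.9):
    e=H+.126*(np.cos(th)*n+np.sin(th)*z); print(th,proj(e+.098*u),proj(e-.098*u),np.round(.126*np.cos(th),3),np.round(e[2],3))
print('seen (173,204),(192,148)', 'hinge',proj(H+.098*u),proj(H-.098*u))
s=arm.get_state(); d=s['tool_pos']-H; print('a',-d@u,'b',d@n,'z',s['tool_pos'][2],s['tcp_rot'])
E
```

```text
1.6 [180. 203.] [198. 146.] -0.004 0.164
1.7 [174. 203.] [193. 146.] -0.016 0.163
1.8 [168. 204.] [188. 147.] -0.029 0.161
1.9 [163. 204.] [184. 148.] -0.041 0.158
seen (173,204),(192,148) hinge [188. 242.] [204. 185.]
a 0.04102917558329035 b 0.1931002536231786 z 0.16382514030935533 [-1.79986356e+02 -2.83671186e-03  1.73230916e+02]
```

drive_tool:
  motion:
    - {"travel": [2.4, 0, -5], "spin": 0, "grip": 0}
    - {"travel": [0, -6, 0], "spin": 0, "grip": 0}
    - {"travel": [0, -6, 0], "spin": 0, "grip": 0}
    - {"travel": [0, -6, 0], "spin": 0, "grip": 0}
    - {"travel": [0, -6, 0], "spin": 0, "grip": 0}

```text
time: 16.82
tool_pos: [0.4723, -0.1265, 0.2139]
tcp_rot: [-180.0, 0.0, 173.3]
wrist_force: [1.2, 0.6, -1.1]
opening: 0.0
```

drive_tool:
  motion:
    - {"travel": [0, -5.8, 0], "spin": 0, "grip": 0}
    - {"travel": [0, 0, 0], "spin": 0, "grip": 0}
    - {"travel": [0, 0, 4.5], "spin": 0, "grip": 0}
    - {"travel": [0, 0, 4.5], "spin": 0, "grip": 0}
    - {"travel": [0, 3, 0], "spin": 0, "grip": 0}

```text
time: 17.45
tool_pos: [0.4681, -0.1527, 0.1212]
tcp_rot: [180.0, -0.2, 173.1]
wrist_force: [0.2, 0.9, 0.3]
opening: 0.004
```

drive_tool:
  motion:
    - {"travel": [0, 1, 0], "spin": 0, "grip": 0}
    - {"travel": [0, 1, 0], "spin": 0, "grip": 0}
    - {"travel": [0, 1, 0], "spin": 0, "grip": 0}

```text
time: 17.82
tool_pos: [0.4732, -0.1222, 0.1241]
tcp_rot: [-180.0, 0.0, 173.3]
wrist_force: [-0.5, 0.2, -1.1]
opening: 0.0
```

```bash
cat >> h.py <<'E'
def lid():
    H=np.array([.543,-.086,.0385]);u=np.array([.9933,-.117,0]);n=np.array([.117,.9933,0])
    s=arm.get_state(); d=s['tool_pos']-H; print('a',round(-d@u,4),'b',round(d@n,4),'z',s['tool_pos'][2].round(4),'yaw',s['tcp_rot'].round(1),'F',s['wrist_force'].round(1),'t',s['time'])
E
python3 -c "
from h import *
lid()"
```

```text
a 0.0651 b -0.0441 z 0.1241 yaw [-180.     0.   173.3] F [-0.5  0.2 -1.1] t 17.825
```

drive_tool:
  motion:
    - {"travel": [0, 1.1, -1], "spin": 0, "grip": 0}
    - {"travel": [0, 1.1, -1], "spin": 0, "grip": 0}
    - {"travel": [0, 0.7, 0], "spin": 0, "grip": 0}

```text
time: 18.2
tool_pos: [0.4769, -0.0929, 0.1449]
tcp_rot: [-180.0, 0.1, 173.3]
wrist_force: [0.2, -2.3, 1.4]
opening: 0.003
```

drive_tool:
  motion:
    - {"travel": [0, 0.7, 0], "spin": 0, "grip": 0}
    - {"travel": [0, 1.3, 0.2], "spin": 0, "grip": 0}

```text
time: 18.45
tool_pos: [0.4788, -0.0733, 0.1417]
tcp_rot: [-180.0, 0.0, 173.3]
wrist_force: [0.4, -2.9, 1.4]
opening: -0.0
```

drive_tool:
  motion:
    - {"travel": [0, 1.3, 0.4], "spin": 0, "grip": 0}
    - {"travel": [0, 1.3, 0.5], "spin": 0, "grip": 0}

```text
time: 18.7
tool_pos: [0.4818, -0.0466, 0.1324]
tcp_rot: [180.0, -0.0, 173.3]
wrist_force: [1.4, -1.3, 1.2]
opening: 0.003
```

```bash
python3 -c "
from h import *
lid()"
```

```text
a 0.0654 b 0.032 z 0.1324 yaw [180.   -0.  173.3] F [ 1.4 -1.3  1.2] t 18.7
```

Pushing at about 3 N, as expected. Following the arc down.

drive_tool:
  motion:
    - {"travel": [0, 1.1, 0.7], "spin": 0, "grip": 0}
    - {"travel": [0, 1.1, 0.8], "spin": 0, "grip": 0}
    - {"travel": [0, 0.9, 1], "spin": 0, "grip": 0}

```text
time: 19.08
tool_pos: [0.4854, -0.0162, 0.1071]
tcp_rot: [180.0, -0.0, 173.3]
wrist_force: [-0.1, 0.2, 2.2]
opening: -0.003
```

drive_tool:
  motion:
    - {"travel": [0, 0.9, 1], "spin": 0, "grip": 0}
    - {"travel": [0, 0.6, 1.2], "spin": 0, "grip": 0}
    - {"travel": [0, 0.6, 1.2], "spin": 0, "grip": 0}

```text
time: 19.45
tool_pos: [0.4878, 0.0042, 0.0729]
tcp_rot: [-180.0, -0.0, 173.3]
wrist_force: [0.8, -0.8, 0.5]
opening: -0.001
```

drive_tool:
  motion:
    - {"travel": [0, 0.3, 0.9], "spin": 0, "grip": 0}
    - {"travel": [0, 0.2, 0.9], "spin": 0, "grip": 0}

```text
time: 19.7
tool_pos: [0.4884, 0.009, 0.0552]
tcp_rot: [-180.0, -0.0, 173.3]
wrist_force: [0.1, 0.0, 2.3]
opening: 0.002
```

```bash
python3 -c "
from h import *
lid()"
```

```text
a 0.0654 b 0.0879 z 0.0552 yaw [-180.    -0.   173.3] F [0.1 0.  2.3] t 19.7
```

drive_tool:
  motion:
    - {"travel": [0, 0, 0.5], "spin": 0, "grip": 0}
    - {"travel": [0, 0, 0.25], "spin": 0, "grip": 0}

```text
time: 19.95
tool_pos: [0.4883, 0.0087, 0.0481]
tcp_rot: [-180.0, -0.0, 173.3]
wrist_force: [-0.2, -0.5, 1.2]
opening: 0.001
```

drive_tool:
  motion:
    - {"travel": [0, 0, 0.1], "spin": 0, "grip": 0}
    - {"travel": [0, 0, 0.05], "spin": 0, "grip": 0}

```text
time: 20.2
tool_pos: [0.4884, 0.0087, 0.0469]
tcp_rot: [-180.0, -0.0, 173.3]
wrist_force: [0.2, 0.7, 0.5]
opening: -0.001
```

drive_tool:
  motion:
    - {"travel": [0, 0, 0.1], "spin": 0, "grip": 0}
    - {"travel": [0, 0, 0], "spin": 0, "grip": 0}

```text
time: 20.45
tool_pos: [0.4884, 0.0087, 0.0464]
tcp_rot: [-180.0, 0.0, 173.3]
wrist_force: [-3.2, 0.2, 16.2]
opening: -0.001
```

drive_tool:
  motion:
    - {"travel": [0, 0, 0.1], "spin": 0, "grip": 0}
    - {"travel": [0, 0, 0], "spin": 0, "grip": 0}

```text
time: 20.7
tool_pos: [0.4885, 0.0088, 0.0462]
tcp_rot: [-180.0, 0.1, 173.3]
wrist_force: [-7.4, 0.2, 38.3]
opening: 0.0
```

The lid is on its hard stop at the nominal 46.5 mm. That last step reached 38 N, more than I meant, so I'm lifting off.

drive_tool:
  motion:
    - {"travel": [0, 0, -1], "spin": 0, "grip": 0}
    - {"travel": [0, 0, -5], "spin": 0, "grip": 0}
    - {"travel": [0, 0, -6], "spin": 0, "grip": 0}
    - {"travel": [0, 6, -2], "spin": 0, "grip": 0}
    - {"travel": [0, 6, 0], "spin": 0, "grip": 0}

```text
time: 21.32
tool_pos: [0.5032, 0.1285, 0.1866]
tcp_rot: [179.9, 0.2, 173.2]
wrist_force: [1.0, -1.3, -0.6]
opening: -0.001
```

drive_tool:
  motion:
    - {"travel": [0, 5, 0], "spin": 0, "grip": 0}
    - {"travel": [0, 0, 0], "spin": 0, "grip": 0}
    - {"travel": [0, 0, 0], "spin": 0, "grip": 0}

```text
time: 21.7
tool_pos: [0.5081, 0.1764, 0.1846]
tcp_rot: [-180.0, -0.0, 173.3]
wrist_force: [0.9, -0.6, 0.4]
opening: 0.002
```

```bash
python3 - <<'E'
from h import *
lid(); b=save('scene','s6.png',1); t=save('top','t6.png',1)
B=cv2.resize(b[130:330,60:380],None,fx=2.4,fy=2.4,interpolation=2); cv2.imwrite('pics/c6.png',B[:,:,::-1])
for q in ('housing','cam_wheel','pivot_pin','lid_hinge'):
    for c in('scene','top'):
        for r in arm.landmark_of(c,q)[:1]: print(c,q,r['confidence'],np.round(r['position']))
E
```

```text
a 0.0654 b 0.2565 z 0.1846 yaw [-180.    -0.   173.3] F [ 0.9 -0.6  0.4] t 21.7
scene housing 0.77 [ 79. 252.]
top housing 0.78 [378. 155.]
scene cam_wheel 0.89 [108. 184.]
top cam_wheel 0.88 [370. 226.]
scene pivot_pin 0.54 [346. 289.]
scene lid_hinge 0.59 [196. 210.]
```

View pics/c6.png

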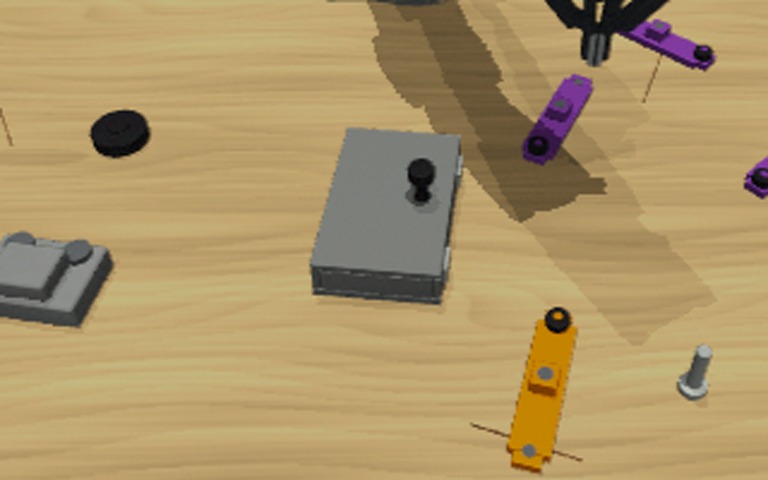

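The lid is flat shut with its knob at crop position (421,180), the bystanders are where they were, and the robot is clear. Handing in.

```bash
python3 -c "
from h import *
print(arm.finish_job())"
```

```text
the job is handed in; nothing more can be done
None
```

I packed the steel roller arm into the empty lane, shut the lid, and handed the job in at about 22 s on the robot's clock. No verdict is reported, so what follows rests on my own checks.

- **Packing:** I gripped the arm by its hub and laid it on the clips. One press beside the hub took both ends past them; the highest reading was about 19 N. Fingertips brought down to the home height of the bar's top (18 mm) on both sides of the hub met no resistance. A picture taken before closing showed it lying flat under its clips, like the arm already packed, with the lid still open.
- **Lid:** I swung it shut with about 3 N, and it stopped at its nominal closed height (46.2–46.5 mm measured, 46.5 expected). The last picture shows it flat on the case.
- **Bystanders:** The housing and cam wheel read within 2 pixels of their starting positions in the pictures. The pivot pin was found again only in the scene picture, and it stands upright where it was.

Two things went off plan:
- **Force at the stop:** My last feeling step on the shut lid reached 38 N through the fingertips, above the 25 N guide. It stayed below the 40 N and 120 N limits.
- **Lane position:** One estimate came out about 6 mm wrong because I used a later camera pose than the picture's. I caught and corrected it before placing the arm.

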